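# Hang the slide rack from the staining dish on the free peg under the shelf

## Task

The wire slide rack stands in the white staining dish with only its bail in reach: lift it out and stand it upright on a clear spot of the worktop. The shelf board leaves no room for a hand above the pegs, so take the rack again by its basket and hang it by its bail, behind the turned-up tip, on the empty peg under the shelf. Keep the rack upright, do not drop it, and leave the dish, the rack that hangs there already and everything else where they are.

Things in the scene. Friction and masses are not known exactly. Their poses are not given: they have to be found in the camera images.
- rack: wire slide rack standing in the dish, 0.13 to 0.21 kg. Origin: centre of its underside, 0.4 mm above what it stands on; z up, y along the long side. Its basket, full of slides, is a closed block: x -34 to +32 mm, y -46 to +46 mm, up to z 45 mm. Over its middle, in the plane y = 0, stands the bail (see rack_bail). Same both ways round
- rack_bail (a point): centre of the bail's level top bar, 103.4 mm above the rack's origin; axes as the rack's. Two 4 mm legs at the rack's x = -34 and +32 mm carry the bar; the eye under it is 62 mm wide, 54 mm high. The bar runs along x, 4 mm wide, 6 mm high; on its middle a steel sleeve 9 mm thick, 40 mm long between two 15 mm collars, which lies on the peg when hung
- dish: white open staining dish, 0.9 kg, loose on the worktop; origin at the centre of its underside, z up. Inside 78 mm (x) by 103 mm (y), walls 3.5 mm, floor 4 mm, rim 70 mm high with a lip 91 by 116 mm outside. The rack stands in it, x and y along the dish's within 0.02 rad, with 2 to 8 mm of play; the bail's top stands about 42 mm above the rim
- free_peg_seat (a point): point on the top of the empty peg where the bail shall rest, 155 mm above the worktop; x along the peg, away from the robot and into the shelf, z up. The peg is a level 8 mm steel rod; behind, at x = +32 mm, it has an 18 mm stop collar. The board is 50 mm above this point and reaches 12 mm towards the robot from it. The shelf's three pegs are 125 mm apart along y; any can be the empty one; the others hold a rack and a roll of tape
- free_peg_tip (a point): end of the empty peg's turned-up tip, its highest point: 18 mm towards the robot from the seat and 10 mm above it. The tip starts to bend up 6 mm before the seat; the bail must pass over the tip and come down behind the bend
- bench_shelf: fixed bench shelf: white board on two grey legs. Origin on the worktop below the middle peg's seat; x away from the robot, y along the board. Board x -12 to +125, y -215 to +215, z 205 to 223 mm, with bottles up to 140 mm high on it from x = 15 mm. Legs at y = +-195, x > 90 mm, their 10 mm high feet from x = 17 mm; peg rail at x = 81 mm
- hung_rack: a second rack of the same kind that hangs loose on another peg of the shelf (origin and size as the first rack); leave it hanging
- slide_box: closed blue slide box, 92 mm (x) by 100 mm (y) by 37 mm high, origin at the centre of its underside; leave it
- loupe: black stand loupe, 49 mm diameter, 34 mm high, origin at the centre of its underside; leave it
- stain_bottle: dropper bottle, 33 mm diameter, 94 mm high, origin at the centre of its underside; leave it
- beaker: glass beaker, 56 mm wide, 68 mm high, origin at the centre of its underside; leave it
- timer: bench timer, 62 x 68 x 18 mm, origin at the centre of its underside; leave it
- forceps: straight forceps, 127 mm along its x, 13 mm wide, 8 mm high; leave it
- cassette_a: cassette with a wax block, 41 x 28 x 13 mm; leave it
- cassette_b: empty cassette, 41 x 28 x 6 mm; leave it
- marker: black marker pen, 126 mm along its y, 13 mm thick; leave it
- free_peg: the empty peg itself, fixed to the shelf; origin on the worktop straight below its seat, x along the peg away from the robot, z up (sizes: see free_peg_seat)
Not all that is in view belongs to the job. Leave any purple, red or turquoise look-alike of the rack alone.

How it is judged:
On the way:
1. the rack stands upright on the worktop, clear of the dish, and has been let go (height (world z) of rack below 0.004 m and horizontal distance between rack and dish above 0.08 m and angle between rack's own z axis and vertical below 0.08 rad and contact force between the fingers and rack below 0.05 N and linear speed of rack below 0.03 m/s), for 0.2 s.
At the end, for the whole second after the job is handed in: The rack hangs at rest by its bail on the empty peg, behind its turned-up tip (bail centre -10 to +34 mm along the peg from the seat, within 21 mm sideways, 0 to 12 mm above), upright within 0.3 rad, long side within 0.5 rad of the peg's direction; the other rack still hangs (x of rack_bail in the frame of free_peg_seat between -0.01 and 0.034 m and y of rack_bail in the frame of free_peg_seat between -0.021 and 0.021 m and z of rack_bail in the frame of free_peg_seat between 0 and 0.012 m and contact force between rack and free_peg above 0.4 N and angle between rack's own z axis and vertical below 0.3 rad and linear speed of rack below 0.05 m/s and angle between the y axis of rack and the x axis of free_peg, either way round below 0.5 rad and height (world z) of hung_rack above 0.045 m); the robot touches nothing.
It fails at once if the rack is tilted by more than 0.6 rad (angle between rack's own z axis and vertical above 0.6 rad).
It fails at once if the rack is dropped (faster than 0.6 m/s while not held by the fingers) (linear speed of rack above 0.6 m/s and contact force between the fingers and rack below 0.02 N).
It fails at once if the dish is dragged by more than 30 mm or tipped (distance of dish from where it was at the start of the episode above 0.03 m or angle between dish's own z axis and vertical above 0.3 rad).
It fails at once if the hanging rack is pushed by more than 40 mm (distance of hung_rack from where it was at the start of the episode above 0.04 m).
It fails at once if a bystander on the worktop is moved by more than 25 mm or tipped over (distance of any of slide_box, loupe, stain_bottle, beaker, timer, forceps, cassette_a, cassette_b, marker from where it was at the start of the episode above 0.025 m or angle between any of stain_bottle, beaker's own z axis and vertical above 0.5 rad).
It also fails if it takes over 67 s, if anything falls off the work surface, if the arm or the gripper's body presses on something with over 40 N, if the wrist force passes 120 N, or if a joint passes its speed limit or range.

## Robot

A 7-joint arm with a two-finger parallel gripper is mounted at the origin on a cart in front of the work surface, level with it; the furniture and walls round the work are solid. World frame = base frame: x ahead of the robot, y to its left, z up, the work surface at z = 0. Lengths are in m, angles in rad, forces in N, time in s.
With the tool pointing down it reaches from about 0.4 to 0.85 m from the base axis. Payload 10.4 kg.
Tool frame: the origin (TCP) lies between the finger pads; the fingertips stand 22 mm ahead of it and the grasp point (between the pads) lies 3 mm ahead of it; z points along the fingers, y is the line along which they close (so a half turn about z gives the same grasp; the last joint's range is limited). The gripper opens to 85 mm and grips with 20 to 120 N. Pads are 22 mm wide; open, the fingers measure 114 mm over their backs; the gripper's body (76 mm by 85 mm) begins 54 mm behind the grasp point. The pads swing forward as they close: fully open they stand 13 mm farther back than shut.
Start: joints at [1.163, 0.332, -0.065, 1.46, 0.022, 1.35, -0.088], TCP at [0.235, -0.579, 0.253] pointing down, gripper open.
Joint ranges: [-2.6, 2.6], [-0.5, 2.12], [-1.47, 1.34], [0.16, 2.42], [-1.27, 4.41], [0.06, 2.06], [-2.6, 2.6]. Speed limits (rad/s): [2.22, 2.22, 2.79, 2.79, 3.14, 3.14, 3.14].

## Interface

Orientations are given as a unit quaternion [x, y, z, w].
In Python, from workcell import manip, camera, ticket, boxes_of, outline_of gives the robot as it stands.
- The arm moves only by the tool carry_out, never from a script. Its argument "deltas" is a list of rows, each a list of 5 numbers: the shift along the tool's x, y, z as a fraction of full scale, then the turn about the tool's z as a fraction of full scale, then the opening, from -1 (shut) to 1 (fully open), so that 0 is half open. In form: [[tx, ty, tz, spin, gripper], ...]. A call has 1 to 20 rows; each row is the pose to reach, as a shift and turn from the pose commanded when the call began, along the tool's axes at that moment; what a row does not reach only later rows make up. Full scale, the value 1, is 150 mm for a shift and 30 degrees for a turn. A row lasts 1/8 s, in which the tool goes at most 62.5 mm and 10.7 degrees, less where a joint would pass 70% of its speed; a pose out of reach is approached as far as the arm can. A call with a number of a shift or a turn outside -1 to 1 is refused whole. A call with a gripper value outside its range is refused whole. The fingers move at their own pace and stop on an object; "force" is the grip in N (left out, the last holds). Time passes only in rows, so rows that repeat a pose let the fingers close. It gives the time, the measured TCP pose, the force, the opening and the grip force at its end, in the units of the state.
- manip.get_obs(): the state, without advancing time (a new reading comes with each control period).
- camera(name): name is "scene" or "top" or "wrist"; returns a dict with "img" (384x512x3 uint8, red, green, blue), "depth" (384x512 float32, m along the optical axis (not along the pixel's ray), 0 where there is no reading), "vertical_fov" (degrees; the focal length in pixels is half the picture's height over the tangent of half this angle, whatever the lens; pixels are square), "cx", "cy" (the principal point, pixels), "k1" (the pictures are not rectified: a ray, as slopes to the right and down, at radius r is drawn at 1 + k1 r^2 times it, then the intrinsics apply), "R" (3x3) and "t" (3): a world point X has camera coordinates R X + t. Camera axes: x right, y down, z forward; pixel columns grow to the right and rows downward; lengths in m; the calibration is good to about 2 mm. A picture is of the moment at which its call begins.
- ticket.hand_in(): hands the job in; it is judged then, once.
Trained networks look in a picture, given as the dict that the camera call returned (one of the last four; its "shot" number tells which), for a name from the list of things; names that differ only in an ending like _2 or _b are one class to them, and where a whole thing is asked for, a point or a joint stands for the part that bears it (a point fixed in the world has none). Each returns a list of dicts, best first, with "conf" (0 to 1); they miss things now and then, are a little off and sometimes report something else, mostly with a low value. They report only what shows in the picture. A call takes as long as a camera call. They do not tell look-alikes from the thing itself.
- boxes_of(query, picture): "position" ([x, y, z] in m, in world coordinates, good to about 4 mm: the middle of the surface that is visible of it).
- outline_of(query, picture): "region" (384x512 bool, what is visible of it).
The state is a dict: "clock": time; "joint_pos": joint angles; "joint_velocities": joint speeds; "tau": joint torques, N m; "position": TCP position; "ee_rot": TCP orientation; "ft_force": force on the tool from outside, world axes, zero at the start; "torque": the same for the moment, N m; "grip_width": opening from 0.0 (shut) to 1.0 (fully open); "grasp_force": force on a finger pad.
Only numpy, scipy, OpenCV 4.12 (cv2) and the standard library are available. Lean on these libraries where they do the work, as an engineer would, in place of code of your own. Each camera call takes 0.05 s, during which the arm holds its last target. There are 200 camera calls.

## Working session

There is one attempt and no reset: what is moved stays moved. The work goes in short steps, Python scripts to look and compute and a tool call to move; the robot and the scene stay as the last step left them, time stands still between calls to the robot, and variables do not carry over. Pictures are saved under pics/ and viewed, at most 10 in all, crops included, and the job is handed in when it is done.

Besides the shell and the picture viewer there is one more tool, called after "Call:" in YAML: its name, and indented under it one key for each argument. carry_out: Moves the arm, as the interface text tells. Its arguments: {"type":"object","properties":{"deltas":{"type":"array","items":{"type":"array","items":{"type":"number"}}},"force":{"type":"number"}},"required":["deltas"]}

```bash
mkdir -p pics; cat > h.py <<'E'
import numpy as np, cv2
from workcell import manip, camera, ticket, boxes_of, outline_of
def cloud(p):
    h,w=p['depth'].shape; f=h/2/np.tan(np.radians(p['vertical_fov'])/2)
    K=np.array([[f,0,p['cx']],[0,f,p['cy']],[0,0,1.]])
    u,v=np.meshgrid(np.arange(w),np.arange(h))
    s=cv2.undistortPoints(np.stack([u,v],-1).reshape(-1,1,2).astype(float),K,np.array([p['k1'],0,0,0,0.])).reshape(h,w,2)
    d=p['depth'][...,None]; c=np.concatenate([s*d,d],-1)
    X=(c-p['t'])@p['R']; X[p['depth']<=0]=np.nan
    return X
def save(n,img,s=1.5): cv2.imwrite('pics/'+n+'.png',cv2.resize(img[...,::-1].copy(),None,fx=s,fy=s))
E
python3 - <<'E'
from h import *
np.set_printoptions(precision=4,suppress=True)
o=manip.get_obs(); print(o['position'],o['ee_rot'],o['clock'])
for c in ['scene','top']:
    p=camera(c); save(c,p['img']); X=cloud(p); np.savez(c,X=X,img=p['img'])
    print(c, -p['R'].T@p['t'])
    for q in ['rack','rack_bail','dish','free_peg_seat','free_peg_tip','free_peg','bench_shelf','slide_box','loupe','stain_bottle','beaker','timer','forceps','cassette_a','marker']:
        print(q,[(np.round(b['position'],3).tolist(),round(b['conf'],2)) for b in boxes_of(q,p)][:4])
E
```

```text
[ 0.2345 -0.579   0.2525] [ 0.9815  0.1912 -0.0002 -0.0007] 0.0
scene [-0.3542  0.5561  0.7235]
rack [([0.496, -0.225, 0.044], 0.71), ([0.49, -0.399, 0.021], 0.69), ([0.699, -0.388, 0.029], 0.56), ([0.554, -0.242, 0.066], 0.55)]
rack_bail [([0.376, -0.342, 0.024], 0.76), ([0.696, -0.386, 0.025], 0.73), ([0.488, -0.4, 0.023], 0.61), ([0.552, -0.236, 0.065], 0.48)]
dish [([0.498, -0.226, 0.043], 0.92)]
free_peg_seat []
free_peg_tip [([0.774, 0.003, 0.151], 0.53)]
free_peg [([0.772, 0.001, 0.151], 0.51)]
bench_shelf [([0.769, 0.064, 0.22], 0.88)]
slide_box [([0.472, 0.284, 0.036], 0.75)]
loupe [([0.486, 0.043, 0.026], 0.51)]
stain_bottle [([0.388, 0.38, 0.041], 0.77)]
beaker [([0.487, 0.043, 0.025], 0.62)]
timer [([0.49, 0.459, 0.013], 0.97), ([0.715, -0.12, 0.073], 0.18)]
forceps []
cassette_a [([0.484, 0.043, 0.027], 0.67), ([0.409, -0.102, 0.005], 0.59), ([0.378, -0.236, 0.003], 0.53)]
marker [([0.357, 0.257, 0.01], 0.48)]
top [0.3307 0.0233 1.3156]
rack [([0.492, -0.402, 0.02], 0.96), ([0.704, -0.381, 0.022], 0.89), ([0.36, -0.34, 0.024], 0.69), ([0.529, -0.232, 0.026], 0.54)]
rack_bail [([0.353, -0.346, 0.023], 0.9), ([0.489, -0.406, 0.024], 0.88), ([0.531, -0.235, 0.032], 0.77), ([0.698, -0.382, 0.024], 0.72)]
dish [([0.535, -0.238, 0.038], 0.94), ([0.355, 0.26, 0.009], 0.37)]
free_peg_seat []
free_peg_tip []
free_peg [([0.396, 0.368, 0.052], 0.22)]
bench_shelf [([0.745, -0.028, 0.221], 0.74)]
slide_box [([0.496, 0.459, 0.013], 0.74), ([0.493, 0.274, 0.034], 0.68)]
loupe [([0.5, 0.039, 0.034], 0.52)]
stain_bottle []
beaker [([0.608, -0.257, 0.029], 0.77), ([0.532, -0.238, 0.038], 0.59)]
timer [([0.499, 0.459, 0.014], 0.67)]
forceps []
cassette_a [([0.381, -0.238, 0.004], 0.52), ([0.415, -0.099, 0.012], 0.43), ([0.746, -0.028, 0.22], 0.24)]
marker [([0.498, 0.456, 0.013], 0.57), ([0.354, 0.259, 0.01], 0.5)]
```

View pics/scene.png

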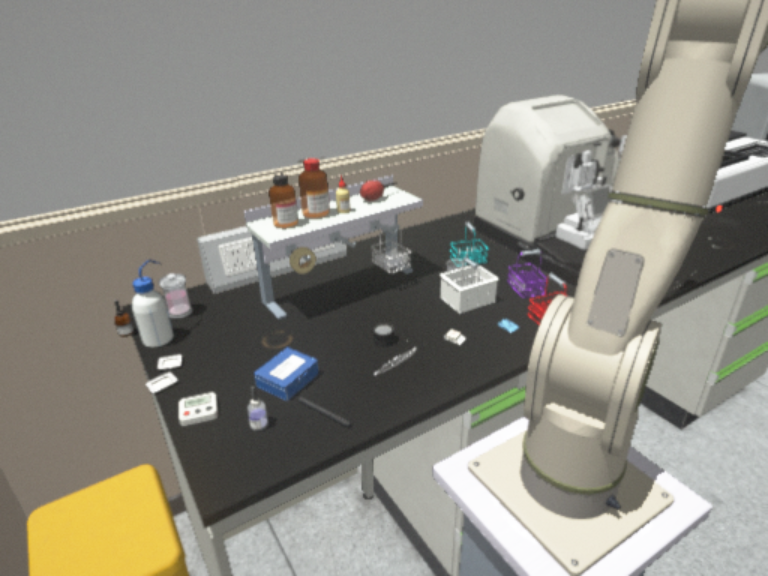

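View pics/top.png

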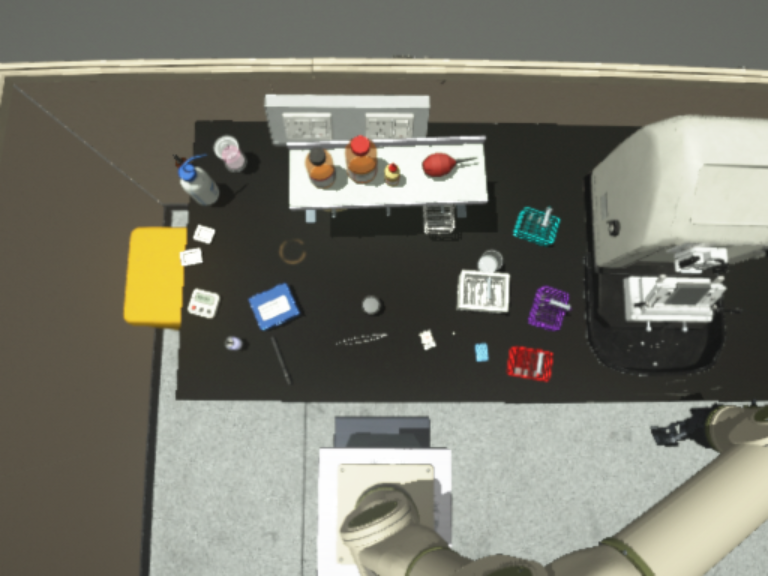

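The top view shows the dish at (484,291), with its long side roughly along world y and the beaker just beyond it. The middle peg at (388,210) looks empty, with the hung rack to its right at (440,215) and the tape to its left. I'll now measure the bail, dish, shelf and peg from the depth data.

```bash
python3 - <<'E'
from h import *
np.set_printoptions(precision=4,suppress=True)
for c in ['scene','top']:
    X=np.load(c+'.npz')['X'].reshape(-1,3); x,y,z=X.T
    m=(z>.21)&(z<.235)&(x>.7)&(x<1)&(abs(y)<.3)
    P=X[m]; print(c,'board',m.sum(),'z',np.median(P[:,2]),cv2.minAreaRect(P[:,:2].astype(np.float32)), np.percentile(P[:,0],[.5,99.5]),np.percentile(P[:,1],[.5,99.5]))
    # front edge fit
    ys=np.arange(-.18,.19,.03); fe=[np.min(P[abs(P[:,1]-a)<.015,0]) if (abs(P[:,1]-a)<.015).sum()>3 else np.nan for a in ys]
    g=~np.isnan(fe); print('front edge',np.polyfit(ys[g],np.array(fe)[g],1),np.array(fe))
    m=(z>.06)&(z<.08)&(abs(x-.53)<.09)&(abs(y+.235)<.09)
    print('rim',m.sum(),cv2.minAreaRect(X[m][:,:2].astype(np.float32)))
    m=(z>.085)&(z<.13)&(abs(x-.53)<.09)&(abs(y+.235)<.09)
    print('bail',m.sum(),X[m][:60:2])
    m=(z>.135)&(z<.18)&(x>.74)&(x<.85)&(abs(y)<.05)
    print('peg',m.sum(),X[m][:40])
    m=(z>.04)&(z<.18)&(x>.7)&(x<.86)&(y>-.2)&(y<-.07)
    print('hung',m.sum(),X[m].min(0),X[m].max(0))
    m=(z<.02)&(x>.5)&(x<.7)&(y>-.13)&(y<.04); print('spot max z',z[m].max(), ((z>.008)&(x>.5)&(x<.7)&(y>-.13)&(y<.04)).sum())
E
```

```text
scene board 1625 z 0.22253098978860086 ((0.8499694466590881, 0.0014618933200836182), (0.5949088335037231, 0.2999541759490967), 89.9942626953125) [0.7004 0.9997] [-0.2813  0.2908]
front edge [0.0007 0.7007] [0.7005 0.7002 0.7001 0.7006 0.7015 0.7001 0.7013 0.7019 0.7002 0.7014
 0.7    0.7    0.7011]
rim 231 ((0.5516725182533264, -0.23750968277454376), (0.11809787899255753, 0.14155423641204834), 85.03250122070312)
bail 43 [[ 0.5489 -0.2375  0.1162]
 [ 0.5452 -0.2346  0.1144]
 [ 0.5491 -0.2335  0.1089]
 [ 0.5383 -0.2338  0.1135]
 [ 0.5599 -0.2383  0.0987]
 [ 0.5423 -0.2327  0.1079]
 [ 0.5382 -0.2389  0.1078]
 [ 0.5616 -0.2401  0.0931]
 [ 0.5319 -0.2336  0.1079]
 [ 0.5257 -0.2378  0.1094]
 [ 0.5615 -0.2403  0.0889]
 [ 0.5178 -0.231   0.1107]
 [ 0.5152 -0.2384  0.1096]
 [ 0.5046 -0.2384  0.1143]
 [ 0.5205 -0.2338  0.1045]
 [ 0.5059 -0.2302  0.112 ]
 [ 0.5052 -0.2394  0.1096]
 [ 0.5083 -0.2377  0.1045]
 [ 0.506  -0.2311  0.1034]
 [ 0.5    -0.2353  0.1048]
 [ 0.4958 -0.237   0.0979]
 [ 0.498  -0.2399  0.0877]]
peg 112 [[ 0.7931 -0.042   0.153 ]
 [ 0.7951 -0.0475  0.1509]
 [ 0.7909 -0.0497  
[... 1501 characters left out ...]
 85.7022476196289)
bail 42 [[ 0.5566 -0.2351  0.1011]
 [ 0.5512 -0.2365  0.1108]
 [ 0.5464 -0.2314  0.1177]
 [ 0.5467 -0.2387  0.1163]
 [ 0.5445 -0.2367  0.1089]
 [ 0.5408 -0.2365  0.1093]
 [ 0.5368 -0.2358  0.1121]
 [ 0.5333 -0.2358  0.1118]
 [ 0.5295 -0.2353  0.1135]
 [ 0.5259 -0.2352  0.1138]
 [ 0.5234 -0.2364  0.1076]
 [ 0.5194 -0.2357  0.1104]
 [ 0.5159 -0.2323  0.1098]
 [ 0.5128 -0.2293  0.1067]
 [ 0.512  -0.235   0.1129]
 [ 0.5081 -0.231   0.1151]
 [ 0.5051 -0.2248  0.1108]
 [ 0.5048 -0.2312  0.1136]
 [ 0.5053 -0.2389  0.1105]
 [ 0.5024 -0.2362  0.1061]
 [ 0.4954 -0.2326  0.1057]]
peg 0 []
hung 139 [ 0.7002 -0.1566  0.0531] [ 0.7402 -0.0856  0.1571]
spot max z 0.009491279076836393 318
```

```bash
python3 - <<'E'
from h import *
np.set_printoptions(precision=4,suppress=True)
for c in ['scene','top']:
    X=np.load(c+'.npz')['X'].reshape(-1,3); x,y,z=X.T
    m=(z>.215)&(z<.23)&(x>.6)&(x<.9)&(abs(y)<.3)
    P=X[m]; print(c,'board',m.sum(),cv2.minAreaRect(P[:,:2].astype(np.float32)), np.percentile(P[:,0],[.5,2,98,99.5]),np.percentile(P[:,1],[.5,2,98,99.5]))
    ys=np.arange(-.18,.19,.03); fe=np.array([np.min(P[abs(P[:,1]-a)<.015,0]) for a in ys]); print('front',np.polyfit(ys,fe,1),fe)
    for n,yr in dict(hung=(-.2,-.07),mid=(-.06,.06),left=(.07,.2)).items():
        m=(z>.045)&(z<.19)&(x>.6)&(x<.76)&(y>yr[0])&(y<yr[1]); print(n,m.sum())
        if m.sum(): print(np.percentile(X[m],[0,5,50,95,100],axis=0)); 
        if n=='mid': print(X[m][:30])
    m=(z>.01)&(x>.46)&(x<.70)&(y>-.17)&(y<.09); print('spot stuff',m.sum()); print(np.percentile(X[m],[0,5,95,100],axis=0))
    m=(z>.01)&(z<.09)&(x>.53)&(x<.66)&(y>-.15)&(y<.06); print('near',X[m][:10])
E
```

```text
scene board 1446 ((0.7584406137466431, 0.0029602497816085815), (0.14522212743759155, 0.43052080273628235), 2.078354835510254) [0.6817 0.6842 0.8248 0.8314] [-0.2102 -0.2028  0.2141  0.2178]
front [-0.0476  0.6882] [0.6977 0.6948 0.6941 0.6939 0.6879 0.6909 0.6883 0.6864 0.6847 0.6833
 0.6835 0.6822 0.6791]
hung 375
[[ 0.6666 -0.163   0.0537]
 [ 0.6736 -0.1595  0.0574]
 [ 0.7139 -0.1211  0.0792]
 [ 0.7483 -0.0904  0.1611]
 [ 0.7598 -0.0873  0.167 ]]
mid 35
[[ 0.6845 -0.0071  0.1424]
 [ 0.6879 -0.0037  0.1448]
 [ 0.7321  0.0018  0.1531]
 [ 0.7509  0.0056  0.1607]
 [ 0.7582  0.0068  0.1638]]
[[ 0.7582  0.003   0.1564]
 [ 0.7491  0.0036  0.1558]
 [ 0.7387  0.0004  0.159 ]
 [ 0.7347 -0.0017  0.16  ]
 [ 0.7552  0.0051  0.1497]
 [ 0.7488  0.004   0.1519]
 [ 0.7407  0.0039  0.155 ]
 [ 0.7349  0.0027  0.1569]
 [ 0.7349 -0.0016  0.1558]
 [ 0.7371 -0.007   0.1535]
 [ 0.7381  0.0055  0.1523]
 [ 0.7321  0.0043  0.1543]
 [ 0.7304  0.001   0.1541]
 [ 0.7379 -0.0071  0.149 ]
 [ 0.7376  0.006   0.1484]
 [ 0.7343  0.0034  0.149 ]
 [ 0.7273  0.0028  0.1516]
 [ 0.7232  0.0007  0.1527]
 [ 0.721  -0.0023 
[... 997 characters left out ...]
7402 -0.0856  0.1644]]
mid 12
[[0.6839 0.0001 0.1526]
 [0.6852 0.0001 0.1532]
 [0.6962 0.002  0.1583]
 [0.7054 0.0037 0.1676]
 [0.7059 0.0037 0.1679]]
[[0.7059 0.0036 0.1543]
 [0.705  0.0002 0.1571]
 [0.7016 0.0036 0.1564]
 [0.7023 0.0002 0.1545]
 [0.6989 0.0036 0.1537]
 [0.6993 0.0001 0.1526]
 [0.6935 0.0037 0.1595]
 [0.6927 0.0003 0.1622]
 [0.6889 0.0037 0.1628]
 [0.6873 0.0004 0.1679]
 [0.6839 0.0037 0.1674]
 [0.6862 0.0002 0.1601]]
left 34
[[0.6812 0.1018 0.112 ]
 [0.6821 0.1077 0.1137]
 [0.7034 0.1253 0.1395]
 [0.7108 0.1456 0.1624]
 [0.711  0.1514 0.1684]]
spot stuff 615
[[ 0.4727 -0.1698  0.0241]
 [ 0.4842 -0.1511  0.0297]
 [ 0.6992  0.0732  0.226 ]
 [ 0.7     0.0895  0.2299]]
near []
```

Board front, tip and board centre agree: the seat is at about (0.702, 0.002, 0.155) with the peg yawed by +0.048. The bail is at about (0.528, -0.236). I'll move above the bail now.

Call:
carry_out:
  deltas:
    - [0.25,-0.13,0,0,1]
    - [0.5,-0.26,0,0,1]
    - [0.75,-0.39,0,0,1]
    - [1,-0.52,0,0,1]

```text
clock: 2.1
position: [0.3452, -0.4496, 0.2535]
ee_rot: [0.982, 0.191, 0.0, 0.0]
ft_force: [0.5, -0.4, 0.2]
grip_width: 1.003
grasp_force: 0.0
```

Call:
carry_out:
  deltas:
    - [0.25,-0.13,0,0,1]
    - [0.5,-0.26,0,0,1]
    - [0.75,-0.39,0,0,1]
    - [1,-0.52,0,0,1]

```text
clock: 2.6
position: [0.4549, -0.321, 0.2535]
ee_rot: [0.982, 0.191, 0.0, 0.0]
ft_force: [-0.0, -0.4, -0.2]
grip_width: 1.005
grasp_force: 0.0
```

Call:
carry_out:
  deltas:
    - [0.2,-0.1,0,0.2,1]
    - [0.4,-0.2,0,0.4,1]
    - [0.5,-0.34,0,0.6,1]
    - [0.5,-0.34,0,0.81,1]
    - [0.5,-0.34,0,0.81,1]
    - [0.5,-0.34,0,0.81,1]

```text
clock: 3.35
position: [0.5044, -0.2471, 0.2534]
ee_rot: [1.0, -0.019, 0.0, 0.0]
ft_force: [0.1, -0.1, 0.2]
grip_width: 1.0
grasp_force: 0.0
```

```bash
cat >> h.py <<'E'
from scipy.spatial.transform import Rotation as Ro
def state():
    o=manip.get_obs(); R=Ro.from_quat(o['ee_rot']).as_matrix()
    return o,R,np.arctan2(R[1,0],R[0,0])
def plan(target,yaw):
    o,R,y=state(); d=R.T@(np.array(target)-o['position'])/.15
    s=-(yaw-y); print('pos',np.round(o['position'],4),'yaw',round(y,3),'delta',np.round(d,3),'spin',round(np.degrees(s)/30,3),'t',round(o['clock'],2),'F',np.round(o['ft_force'],1),'grip',round(o['grip_width'],3),round(o['grasp_force'],1),'j7',round(o['joint_pos'][6],2))
E
python3 - <<'E'
from h import *
np.set_printoptions(precision=4,suppress=True)
plan([.528,-.236,.111],-.04)
p=camera('wrist'); save('w1',p['img']); X=cloud(p).reshape(-1,3); x,y,z=X.T
b=(abs(x-.53)<.1)&(abs(y+.235)<.1)
m=b&(z>.1)&(z<.125); P=X[m]; print('bail',m.sum(),P.min(0),P.max(0),cv2.minAreaRect(P[:,:2].astype(np.float32)),np.polyfit(P[:,0],P[:,1],1),np.median(P[:,2]))
c=P[P[:,2]>.112]; print('top',c.mean(0))
m=b&(z>.06)&(z<.076); P=X[m]; print('rim',m.sum(),P.min(0),P.max(0),cv2.minAreaRect(P[:,:2].astype(np.float32)))
E
```

```text
pos [ 0.5044 -0.2471  0.2534] yaw -0.038 delta [ 0.155 -0.08   0.949] spin 0.005 t 3.35 F [ 0.1 -0.1  0.2] grip 1.0 0.0 j7 -1.28
bail 776 [ 0.4952 -0.2461  0.1013] [ 0.5625 -0.2291  0.1166] ((0.5288324952125549, -0.23753196001052856), (0.014609181322157383, 0.06735512614250183), 86.693359375) [-0.0685 -0.2013] 0.11195235457581391
top [ 0.5293 -0.2374  0.1133]
rim 4007 [ 0.4818 -0.2965  0.06  ] [ 0.6299 -0.1757  0.0755] ((0.5579472780227661, -0.23810991644859314), (0.11553731560707092, 0.14734385907649994), 85.94720458984375)
```

```bash
python3 - <<'E'
from h import *
plan([.529,-.2375,.110],-.064)
E
```

```text
pos [ 0.5043 -0.2471  0.2533] yaw -0.038 delta [ 0.162 -0.07   0.956] spin 0.05 t 3.4 F [-0.3  0.4 -0.6] grip 0.996 0.0 j7 -1.28
```

View pics/w1.png

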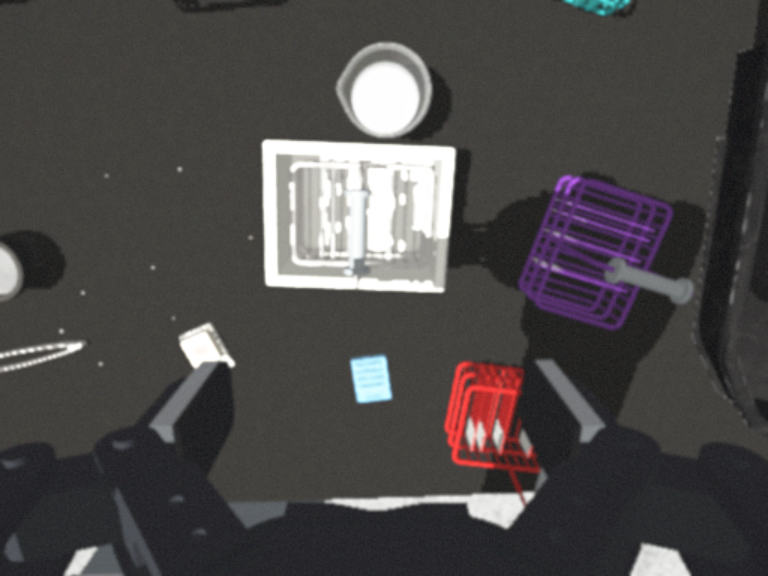

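The wrist view shows the rack in the dish, with the sleeve running along x between its collars at (357,190) and (355,265). The fingers straddle it. I'll descend, grip, then lift straight up.

Call:
carry_out:
  deltas:
    - [0.162,-0.07,0.1,0.05,1]
    - [0.162,-0.07,0.35,0.05,1]
    - [0.162,-0.07,0.6,0.05,1]
    - [0.162,-0.07,0.8,0.05,1]
    - [0.162,-0.07,0.92,0.05,1]
    - [0.162,-0.07,0.95,0.05,1]
    - [0.162,-0.07,0.955,0.05,1]
    - [0.162,-0.07,0.955,0.05,-1]
    - [0.162,-0.07,0.955,0.05,-1]
    - [0.162,-0.07,0.955,0.05,-1]
    - [0.162,-0.07,0.955,0.05,-1]
    - [0.162,-0.07,0.955,0.05,-1]
    - [0.162,-0.07,0.955,0.05,-1]
    - [0.162,-0.07,0.955,0.05,-1]
  force: 50

```text
clock: 5.15
position: [0.5293, -0.2373, 0.1102]
ee_rot: [0.999, -0.033, 0.0, 0.0]
ft_force: [0.0, -0.2, 2.0]
grip_width: 0.082
grasp_force: 48.8
```

```bash
python3 - <<'E'
from h import *
plan([.529,-.2375,.245],-.064)
E
```

```text
pos [ 0.5293 -0.2373  0.1102] yaw -0.066 delta [-0.002  0.001 -0.898] spin -0.003 t 5.15 F [ 0.  -0.2  2. ] grip 0.082 48.8 j7 -1.39
```

Call:
carry_out:
  deltas:
    - [0,0,-0.02,0,-1]
    - [0,0,-0.06,0,-1]
    - [0,0,-0.13,0,-1]
    - [0,0,-0.22,0,-1]
    - [0,0,-0.32,0,-1]
    - [0,0,-0.42,0,-1]
    - [0,0,-0.52,0,-1]
    - [0,0,-0.61,0,-1]
    - [0,0,-0.67,0,-1]
    - [0,0,-0.67,0,-1]

```text
clock: 6.4
position: [0.5295, -0.2373, 0.2113]
ee_rot: [0.999, -0.033, 0.001, 0.0]
ft_force: [0.2, -0.4, -1.5]
grip_width: 0.082
grasp_force: 48.7
```

```bash
python3 - <<'E'
from h import *
plan([.60,-.05,.21],1.555)
p=camera('wrist'); save('w2',p['img'],1.2)
p=camera('scene'); save('s2',p['img'][120:264,200:400],3)
E
```

```text
pos [ 0.5295 -0.2373  0.2113] yaw -0.066 delta [ 0.387 -1.277  0.008] spin -3.095 t 6.4 F [ 0.2 -0.4 -1.5] grip 0.082 48.7 j7 -1.36
```

View pics/s2.png

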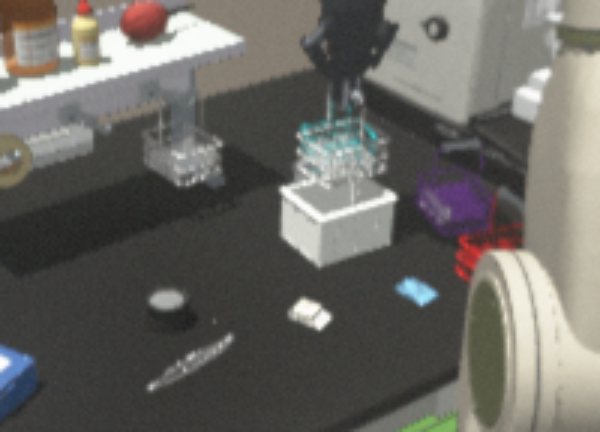

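The rack is out of the dish and level at (340,150) in the crop. I'll carry it to the clear spot at (0.585, -0.05) while turning it.

Call:
carry_out:
  deltas:
    - [0.01,-0.03,0,-0.03,-1]
    - [0.02,-0.1,0,-0.1,-1]
    - [0.04,-0.2,0,-0.2,-1]
    - [0.07,-0.32,0,-0.32,-1]
    - [0.1,-0.44,0,-0.44,-1]
    - [0.13,-0.56,0,-0.56,-1]
    - [0.16,-0.68,0,-0.7,-1]
    - [0.19,-0.8,0,-0.85,-1]
    - [0.2,-0.9,0,-1,-1]
    - [0.2,-0.95,0,-1,-1]

```text
clock: 7.75
position: [0.5687, -0.0954, 0.2106]
ee_rot: [0.974, 0.228, 0.0, -0.0]
ft_force: [-0.3, 0.1, -2.4]
grip_width: 0.083
grasp_force: 48.7
```

Call:
carry_out:
  deltas:
    - [0,0,0,-0.1,-1]
    - [0,0,0,-0.25,-1]
    - [0,0,0,-0.4,-1]
    - [0,0,0,-0.55,-1]
    - [0,0,0,-0.7,-1]
    - [0,0,0,-0.85,-1]
    - [0,0,0,-1,-1]

```text
clock: 8.62
position: [0.5684, -0.0971, 0.2105]
ee_rot: [0.882, 0.472, -0.0, 0.0]
ft_force: [1.3, -0.5, -1.1]
grip_width: 0.084
grasp_force: 48.7
```

Call:
carry_out:
  deltas:
    - [0,0,0,-0.15,-1]
    - [0,0,0,-0.3,-1]
    - [0,0,0,-0.45,-1]
    - [0,0,0,-0.6,-1]
    - [0,0,0,-0.75,-1]
    - [0,0,0,-0.9,-1]
    - [0,0,0,-1,-1]
    - [0,0,0,-1,-1]

```text
clock: 9.62
position: [0.5684, -0.0971, 0.2105]
ee_rot: [0.73, 0.683, -0.0, 0.0]
ft_force: [-0.4, -0.4, -0.8]
grip_width: 0.082
grasp_force: 48.7
```

```bash
python3 - <<'E'
from h import *
plan([.585,-.05,.115],1.619)
E
```

```text
pos [ 0.5684 -0.0971  0.2105] yaw 1.504 delta [0.321 0.089 0.637] spin -0.22 t 9.62 F [-0.4 -0.4 -0.8] grip 0.082 48.7 j7 -0.11
```

Call:
carry_out:
  deltas:
    - [0.1,0.03,0,-0.1,-1]
    - [0.2,0.06,0.05,-0.22,-1]
    - [0.3,0.09,0.13,-0.22,-1]
    - [0.321,0.089,0.23,-0.22,-1]
    - [0.321,0.089,0.33,-0.22,-1]
    - [0.321,0.089,0.43,-0.22,-1]
    - [0.321,0.089,0.53,-0.22,-1]
    - [0.321,0.089,0.6,-0.22,-1]
    - [0.321,0.089,0.64,-0.22,-1]
    - [0.321,0.089,0.66,-0.22,-1]
    - [0.321,0.089,0.675,-0.22,-1]
    - [0.321,0.089,0.685,-0.22,-1]
    - [0.321,0.089,0.69,-0.22,-1]

```text
clock: 11.25
position: [0.585, -0.0498, 0.1072]
ee_rot: [0.689, 0.724, 0.0, 0.0]
ft_force: [0.5, -0.2, -1.1]
grip_width: 0.085
grasp_force: 48.7
```

```bash
python3 - <<'E'
from h import *
plan([.585,-.05,.106],1.619)
E
```

```text
pos [ 0.585  -0.0498  0.1072] yaw 1.62 delta [-0.002 -0.     0.008] spin 0.003 t 11.25 F [ 0.5 -0.2 -1.1] grip 0.085 48.7 j7 -0.15
```

Call:
carry_out:
  deltas:
    - [0,0,0.005,0,-1]
    - [0,0,0.01,0,-1]
    - [0,0,0.015,0,-1]
    - [0,0,0.015,0,-1]

```text
clock: 11.75
position: [0.5855, -0.0497, 0.1061]
ee_rot: [0.689, 0.724, 0.0, 0.001]
ft_force: [-3.4, -0.7, 10.6]
grip_width: 0.082
grasp_force: 49.9
```

Contact is confirmed, so I'll release and rise.

Call:
carry_out:
  deltas:
    - [0,0,-0.003,0,-0.6]
    - [0,0,-0.003,0,-0.2]
    - [0,0,-0.003,0,0.3]
    - [0,0,-0.003,0,0.7]
    - [0,0,-0.003,0,1]
    - [0,0,-0.003,0,1]
    - [0,0,-0.1,0,1]
    - [0,0,-0.3,0,1]
    - [0,0,-0.6,0,1]
    - [0,0,-0.9,0,1]
    - [0,0,-1,0,1]
    - [0,0,-1,0,1]

```text
clock: 13.25
position: [0.5853, -0.0497, 0.256]
ee_rot: [0.689, 0.724, 0.001, 0.001]
ft_force: [0.2, 0.3, -0.1]
grip_width: 1.001
grasp_force: 0.0
```

```bash
cat > m.py <<'E'
from h import *
np.set_printoptions(precision=4,suppress=True)
for c in ['wrist','top','scene']:
    p=camera(c); X=cloud(p).reshape(-1,3); x,y,z=X.T
    if c=='wrist': save('w3',p['img'])
    b=(abs(x-.585)<.08)&(abs(y+.05)<.07)
    m=b&(z>.09)&(z<.12); P=X[m]; print(c,'bail',m.sum(),np.percentile(P,[2,50,98],axis=0) if m.sum() else '',cv2.minAreaRect(P[:,:2].astype(np.float32)) if m.sum()>3 else '')
    m=b&(z>.03)&(z<.052); P=X[m]; print('basket',m.sum(),np.percentile(P,[1,50,99],axis=0),cv2.minAreaRect(P[:,:2].astype(np.float32)))
plan([.535,-.05,.256],.048)
E
python3 m.py
```

```text
wrist bail 714 [[ 0.5798 -0.0784  0.0994]
 [ 0.5861 -0.0495  0.1077]
 [ 0.5924 -0.0196  0.1117]] ((0.586094081401825, -0.05036691576242447), (0.014348005875945091, 0.06595819443464279), 2.375476598739624)
basket 875 [[ 0.5069 -0.0864  0.0311]
 [ 0.5792 -0.0413  0.0442]
 [ 0.634   0.019   0.0461]] ((0.5701720714569092, -0.031499218195676804), (0.12530364096164703, 0.10877739638090134), 2.8960719108581543)
top bail 17 [[ 0.5761 -0.0367  0.0992]
 [ 0.582  -0.0295  0.1075]
 [ 0.5882 -0.017   0.1121]] ((0.5825124979019165, -0.02688438445329666), (0.013063844293355942, 0.019937755540013313), 18.68490219116211)
basket 28 [[ 0.535  -0.0316  0.0325]
 [ 0.5927 -0.0141  0.0434]
 [ 0.6302 -0.0138  0.0482]] ((0.582521378993988, -0.02184785157442093), (0.09567289799451828, 0.017564907670021057), 2.505544662475586)
scene bail 43 [[ 0.576  -0.0829  0.0952]
 [ 0.5828 -0.0484  0.105 ]
 [ 0.5872 -0.0214  0.1112]] ((0.5816458463668823, -0.049937035888433456), (0.011368115432560444, 0.06679974496364594), 0.6474353671073914)
basket 86 [[ 0.5314 -0.0856  0.0304]
 [ 0.5824 -0.0447  0.0423]
 [ 0.6334 -0.0096  0.0488]] ((0.5656364560127258, -0.04459245502948761), (0.09030844271183014, 0.14360396564006805), 73.67495727539062)
pos [ 0.5843 -0.0498  0.2533] yaw 1.621 delta [ 0.015 -0.328 -0.017] spin 3.003 t 13.4 F [-0.8 -0.1 -0. ] grip 0.999 0.0 j7 -0.08
```

View pics/w3.png

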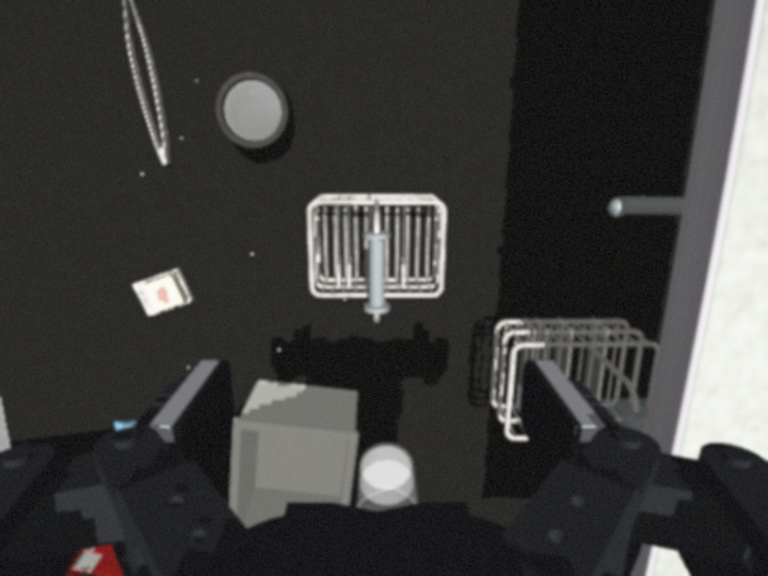

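The rack stands upright and free at (375,250). The peg tip shows at (617,207), the hung rack at (570,370). The wrist camera sits on the tool's +x side, so I'll turn the hand the other half-turn, putting the camera towards the robot, and take the basket by its front end.

Call:
carry_out:
  deltas:
    - [0,-0.1,0,-0.25,1]
    - [0,-0.2,0,-0.5,1]
    - [0,-0.3,0,-0.75,1]
    - [0,-0.395,0,-1,1]

```text
clock: 13.9
position: [0.5247, -0.0527, 0.2534]
ee_rot: [0.476, 0.879, -0.0, -0.001]
ft_force: [-0.1, -0.3, 0.5]
grip_width: 0.998
grasp_force: 0.0
```

Call:
carry_out:
  deltas:
    - [0,0,0,-0.3,1]
    - [0,0,0,-0.6,1]
    - [0,0,0,-0.9,1]
    - [0,0,0,-1,1]

```text
clock: 14.4
position: [0.5251, -0.0527, 0.2534]
ee_rot: [0.233, 0.972, 0.0, -0.001]
ft_force: [-0.0, 0.4, -0.7]
grip_width: 1.0
grasp_force: 0.0
```

Call:
carry_out:
  deltas:
    - [0,0,0,-0.3,1]
    - [0,0,0,-0.6,1]
    - [0,0,0,-0.9,1]
    - [0,0,0,-1,1]
    - [0,0,0,-1,1]

```text
clock: 15.02
position: [0.5253, -0.0527, 0.2537]
ee_rot: [-0.025, 1.0, 0.0, -0.001]
ft_force: [0.0, 0.4, 0.3]
grip_width: 1.002
grasp_force: 0.0
```

```bash
python3 - <<'E'
from h import *
p=camera('wrist'); o,R,y=state(); print('cam in tool',R.T@(-p['R'].T@p['t']-o['position']))
X=cloud(p).reshape(-1,3); x,yy,z=X.T
b=(abs(x-.585)<.05)&(abs(yy+.05)<.05)&(z>.095)&(z<.12); P=X[b]; print(b.sum(),np.round(np.percentile(P,[2,50,98],axis=0),4) if b.sum() else '')
plan([.526,-.053,.028],.048+np.pi)
E
```

```text
cam in tool [ 0.06819232 -0.00065722 -0.12071015]
654 [[ 0.5798 -0.0822  0.0994]
 [ 0.5849 -0.0519  0.1077]
 [ 0.5914 -0.0214  0.1118]]
pos [ 0.5253 -0.0527  0.2539] yaw -3.093 delta [-0.007 -0.003  1.506] spin -11.999 t 15.07 F [ 0.1 -0.7  1.1] grip 0.999 0.0 j7 1.52
```

Call:
carry_out:
  deltas:
    - [0,0,0.25,0,1]
    - [0,0,0.6,0,1]
    - [0,0,0.9,0,1]
    - [0,0,1,0,1]

```text
clock: 15.58
position: [0.5241, -0.0525, 0.1022]
ee_rot: [-0.024, 1.0, 0.001, -0.002]
ft_force: [-0.5, -0.1, 0.6]
grip_width: 1.002
grasp_force: 0.0
```

Call:
carry_out:
  deltas:
    - [0,0,0.1,0,1]
    - [0,0,0.2,0,1]
    - [0,0,0.3,0,1]
    - [0,0,0.4,0,1]
    - [0,0,0.47,0,1]
    - [0,0,0.505,0,1]
    - [0,0,0.505,0,1]

```text
clock: 16.45
position: [0.5257, -0.0526, 0.0289]
ee_rot: [-0.025, 1.0, 0.0, -0.0]
ft_force: [1.1, -0.0, 0.3]
grip_width: 1.001
grasp_force: 0.0
```

Call:
carry_out:
  deltas:
    - [-0.02,0,0,0,1]
    - [-0.04,0,0,0,1]
    - [-0.06,0,0,0,1]
    - [-0.075,0,0,0,1]
    - [-0.075,0,0,0,1]

```text
clock: 17.08
position: [0.5372, -0.0521, 0.0291]
ee_rot: [-0.025, 1.0, 0.0, 0.0]
ft_force: [0.4, 0.5, -0.0]
grip_width: 0.998
grasp_force: 0.0
```

```bash
python3 - <<'E'
from h import *
plan([.537,-.053,.028],.048-np.pi)
p=camera('scene'); save('s4',p['img'][130:270,190:370],3.5)
X=cloud(p).reshape(-1,3); x,yy,z=X.T
b=(abs(x-.585)<.05)&(abs(yy+.05)<.05)&(z>.095)&(z<.12); P=X[b]; print(b.sum(),np.round(np.percentile(P,[2,50,98],axis=0),4))
E
```

```text
pos [ 0.5372 -0.0521  0.0291] yaw -3.092 delta [ 0.002 -0.006  0.007] spin 0.003 t 17.07 F [ 0.4  0.5 -0. ] grip 0.998 0.0 j7 1.33
21 [[ 0.5394 -0.037   0.0955]
 [ 0.5795 -0.0272  0.1036]
 [ 0.5885 -0.0118  0.1196]]
```

View pics/s4.png

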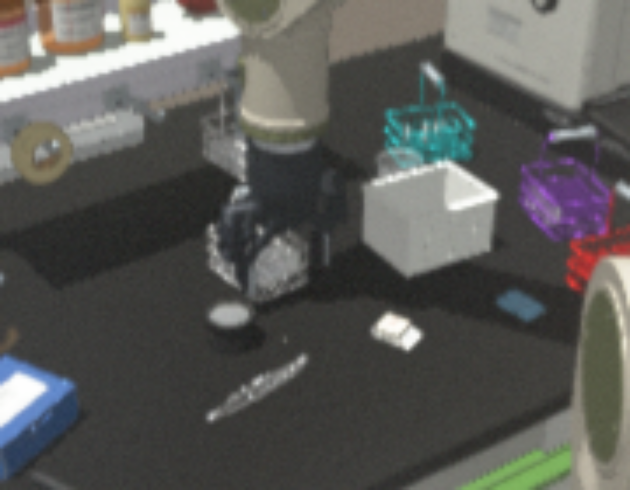

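Both pads are beside the basket's front end, with no contact force. Before gripping, I'll check the hand's radius against height, since the board edge limits it.

```bash
python3 - <<'E'
from h import *
o,R,_=state(); T=o['position']
for c in ['scene','top']:
    X=cloud(camera(c)).reshape(-1,3); d=X-T
    for h in np.arange(.04,.34,.015):
        m=(abs(d[:,2]-h)<.0075)&(np.hypot(d[:,0],d[:,1])<.11)
        if m.sum()>5: q=d[m]; print(c,'%.3f'%h,m.sum(),np.round([*q[:,0][[q[:,0].argmin(),q[:,0].argmax()]],q[:,1].min(),q[:,1].max()],3))
E
```

```text
scene 0.040 78 [-0.018  0.012 -0.076  0.075]
scene 0.055 117 [-0.021  0.015 -0.07   0.074]
scene 0.070 117 [-0.022  0.053 -0.071  0.072]
scene 0.085 156 [-0.022  0.053 -0.069  0.072]
scene 0.100 59 [-0.036  0.015 -0.063  0.069]
scene 0.115 83 [-0.039  0.016 -0.023  0.039]
scene 0.130 85 [-0.04   0.016 -0.022  0.039]
scene 0.145 112 [-0.039  0.024 -0.032  0.037]
scene 0.160 45 [-0.043  0.005 -0.02   0.042]
scene 0.175 103 [-0.044  0.021 -0.031  0.044]
scene 0.190 109 [-0.043  0.024 -0.03   0.042]
scene 0.205 112 [-0.044  0.013 -0.029  0.042]
scene 0.220 110 [-0.043  0.015 -0.029  0.051]
scene 0.235 118 [-0.043  0.023 -0.029  0.05 ]
scene 0.250 114 [-0.043  0.011 -0.028  0.042]
scene 0.265 96 [-0.045  0.011 -0.03   0.045]
scene 0.280 128 [-0.045  0.021 -0.049  0.055]
scene 0.295 121 [-0.064  0.027 -0.055  0.059]
scene 0.310 140 [-0.079  0.034 -0.058  0.06 ]
scene 0.325 181 [-0.089  0.032 -0.058  0.061]
scene 0.340 208 [-0.107  0.032 -0.028  0.059]
top 0.040 12 [-0.018 -0.003  0.049  0.075]
top 0.055 15 [-0.02   0.01   0.032  0.075]
top 0.070 13 [-0.021  0.003  0.033  0.075]
top 0.085 23 [-0.018  0.007  0.04   0.071]
top 0.100 35 [-0.015  0.006  0.04   0.071]
top 0.295 10 [-0.053  0.007  0.038  0.058]
top 0.310 12 [-0.069  0.017  0.032  0.061]
top 0.325 21 [-0.085  0.051 -0.012  0.062]
top 0.340 64 [-0.084  0.054 -0.024  0.062]
```

Call:
carry_out:
  deltas:
    - [0,0,0,0,0.6]
    - [0,0,0,0,0.4]
    - [0,0,0,0,0.2]
    - [0,0,0,0,0]
    - [0,0,0,0,0]
    - [0,0,0,0,0]
  force: 90

```text
clock: 17.98
position: [0.5372, -0.0522, 0.0297]
ee_rot: [-0.025, 1.0, -0.0, 0.0]
ft_force: [-3.0, -1.1, 6.8]
grip_width: 0.753
grasp_force: 99.1
```

Call:
carry_out:
  deltas:
    - [0,0,-0.01,0,0]
    - [0,0,-0.04,0,0]
    - [0,0,-0.09,0,0]
    - [0,0,-0.16,0,0]
    - [0,0,-0.24,0,0]
    - [0,0,-0.32,0,0]
    - [0,0,-0.4,0,0]
    - [0,0,-0.47,0,0]
    - [0,0,-0.51,0,0]
    - [0,0,-0.515,0,0]

```text
clock: 19.23
position: [0.5371, -0.0522, 0.1067]
ee_rot: [-0.025, 1.0, -0.0, 0.0]
ft_force: [-0.8, 0.7, -1.5]
grip_width: 0.749
grasp_force: 98.9
```

```bash
cat > k.py <<'E'
from h import *
import sys
o,R,_=state(); T=o['position']; 
plan(eval(sys.argv[1]),.048-np.pi)
for c in ['wrist','scene','top']:
    p=camera(c); X=cloud(p).reshape(-1,3)
    if c=='wrist': save(sys.argv[2],p['img'],1.2)
    if c=='scene': save(sys.argv[2]+'s',p['img'][110:270,170:370],3.5)
    d=X-T; m=(d[:,0]>.03)&(d[:,0]<.075)&(abs(d[:,1])<.045)&(d[:,2]>.065)&(d[:,2]<.09)&(X[:,2]<.2)
    print(c,m.sum(),np.round(np.percentile(X[m],[2,25,50,75,98],axis=0),4).tolist() if m.sum() else '')
E
python3 k.py [.537,0,.107] k1
```

```text
pos [ 0.5371 -0.0522  0.1067] yaw -3.092 delta [-0.016  0.348 -0.002] spin 0.003 t 19.23 F [-0.8  0.7 -1.5] grip 0.749 98.9 j7 1.4
wrist 0 
scene 19 [[0.578, -0.0392, 0.1721], [0.58, -0.0307, 0.1767], [0.5844, -0.0279, 0.1802], [0.5859, -0.0265, 0.1836], [0.5884, -0.0184, 0.1864]]
top 0
```

View pics/k1.png

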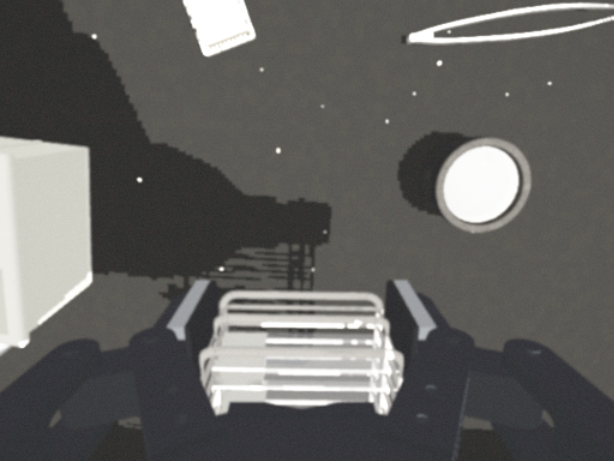

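View pics/k1s.png

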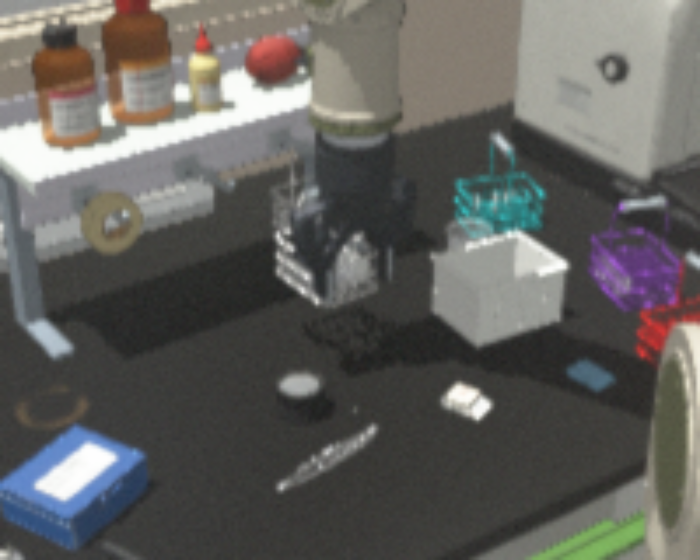

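The rack is level in the hand, with its bail at z≈0.180. I'll go sideways into line with the peg, then forward.

Call:
carry_out:
  deltas:
    - [0,0.03,0,0,0]
    - [0,0.08,0,0,0]
    - [-0.01,0.15,0,0,0]
    - [-0.01,0.22,0,0,0]
    - [-0.01,0.29,0,0,0]
    - [-0.03,0.33,0,0,0]
    - [-0.08,0.335,0,0,0]
    - [-0.15,0.335,0,0,0]
    - [-0.22,0.335,0,0,0]
    - [-0.29,0.335,0,0,0]
    - [-0.36,0.335,0,0,0]
    - [-0.41,0.335,0,0,0]
    - [-0.42,0.335,0,0,0]
    - [-0.42,0.335,0,0,0]

```text
clock: 21.12
position: [0.5973, 0.0012, 0.1062]
ee_rot: [-0.025, 1.0, -0.0, -0.0]
ft_force: [-0.6, 0.5, -1.5]
grip_width: 0.752
grasp_force: 98.9
```

```bash
python3 k.py [.6465,-.0007,.107] k2; python3 - <<'E'
from h import *
X=cloud(camera('scene')).reshape(-1,3); x,y,z=X.T
m=(x>.675)&(x<.76)&(abs(y)<.012)&(z>.14)&(z<.172); print(np.round(X[m],4)[:25])
m=(x>.62)&(x<.67)&(abs(y)<.045)&(z>.165)&(z<.2); print('b',np.round(X[m],4)[::2])
E
```

```text
pos [0.5973 0.0012 0.1062] yaw -3.092 delta [-0.327 -0.029 -0.005] spin 0.003 t 21.12 F [-0.6  0.5 -1.5] grip 0.752 98.9 j7 1.27
wrist 0 
scene 16 [[0.6367, 0.0173, 0.1737], [0.6414, 0.024, 0.1781], [0.6434, 0.0256, 0.1807], [0.6451, 0.0269, 0.1829], [0.6543, 0.035, 0.1871]]
top 0 
[[ 7.579e-01  3.500e-03  1.524e-01]
 [ 7.509e-01  2.700e-03  1.549e-01]
 [ 7.384e-01  6.000e-04  1.591e-01]
 [ 7.367e-01 -2.700e-03  1.589e-01]
 [ 7.551e-01  5.100e-03  1.497e-01]
 [ 7.501e-01  3.400e-03  1.512e-01]
 [ 7.403e-01  4.100e-03  1.552e-01]
 [ 7.387e-01  7.000e-04  1.549e-01]
 [ 7.348e-01 -1.500e-03  1.558e-01]
 [ 7.353e-01 -6.000e-03  1.544e-01]
 [ 7.350e-01  7.000e-03  1.539e-01]
 [ 7.359e-01  2.400e-03  1.523e-01]
 [ 7.303e-01  1.000e-03  1.541e-01]
 [ 7.385e-01 -7.400e-03  1.487e-01]
 [ 7.317e-01  8.900e-03  1.515e-01]
 [ 7.317e-01  4.700e-03  1.504e-01]
 [ 7.266e-01  3.200e-03  1.520e-01]
 [ 7.168e-01  4.000e-03  1.561e-01]
 [ 7.180e-01 -8.000e-04  1.543e-01]
 [ 7.344e-01  7.900e-03  1.460e-01]
 [ 7.330e-01  4.400e-03  1.457e-01]
 [ 7.377e-01 -2.300e-03  1.420e-01]
 [ 7.190e-01  3.100e-03  1.509e-01]
 [ 7.101e-01  3.600e-03  1.545e-01]
 [ 7.121e-01 -1.700e-03  1.523e-01]]
b [[0.6535 0.025  0.1826]
 [0.6429 0.0227 0.1862]
 [0.6526 0.0257 0.1793]
 [0.6406 0.0242 0.1836]
 [0.645  0.0299 0.1795]
 [0.6385 0.0255 0.181 ]
 [0.6466 0.0333 0.1759]
 [0.6396 0.0251 0.1765]
 [0.6381 0.0381 0.1729]]
```

Call:
carry_out:
  deltas:
    - [-0.03,-0.01,0,0,0]
    - [-0.08,-0.01,0,0,0]
    - [-0.13,-0.01,0,0,0]
    - [-0.18,-0.01,0,0,0]
    - [-0.22,-0.01,0,0,0]
    - [-0.25,-0.01,0,0,0]
    - [-0.27,-0.01,0,0,0]
    - [-0.29,-0.01,0,0,0]
    - [-0.31,-0.01,0,0,0]
    - [-0.325,-0.01,0,0,0]
    - [-0.325,-0.01,0,0,0]

```text
clock: 22.7
position: [0.6463, 0.0021, 0.1063]
ee_rot: [-0.025, 1.0, -0.0, 0.0]
ft_force: [0.1, -0.5, -1.1]
grip_width: 0.752
grasp_force: 98.9
```

```bash
python3 k.py [.6485,-.0007,.107] k3; python3 - <<'E'
from h import *
p=camera('scene'); X=cloud(p).reshape(-1,3); x,y,z=X.T
m=(x>.67)&(x<.76)&(abs(y)<.05)&(z>.14)&(z<.2); print(np.round(X[m],4)[:40])
E
```

```text
pos [0.6463 0.0021 0.1063] yaw -3.092 delta [-0.014 -0.02  -0.005] spin 0.003 t 22.7 F [ 0.1 -0.5 -1.1] grip 0.752 98.9 j7 1.27
wrist 0 
scene 12 [[0.6876, 0.018, 0.1728], [0.6914, 0.0252, 0.1778], [0.694, 0.0264, 0.1801], [0.6969, 0.0287, 0.1824], [0.6974, 0.0342, 0.1858]]
top 0 
[[0.6941 0.0269 0.187 ]
 [0.6944 0.0227 0.1858]
 [0.6982 0.0167 0.1828]
 [0.7575 0.0036 0.1526]
 [0.7482 0.004  0.1563]
 [0.6911 0.0286 0.1846]
 [0.6861 0.0272 0.1862]
 [0.6927 0.0198 0.1817]
 [0.7542 0.0055 0.1502]
 [0.6935 0.0317 0.1805]
 [0.6909 0.029  0.1808]
 [0.6909 0.025  0.1798]
 [0.6921 0.0326 0.1774]
 [0.6943 0.0275 0.1751]
 [0.6876 0.0269 0.1776]
 [0.6899 0.038  0.1757]
 [0.7346 0.0075 0.15  ]
 [0.695  0.0357 0.1691]]
```

View pics/k3s.png

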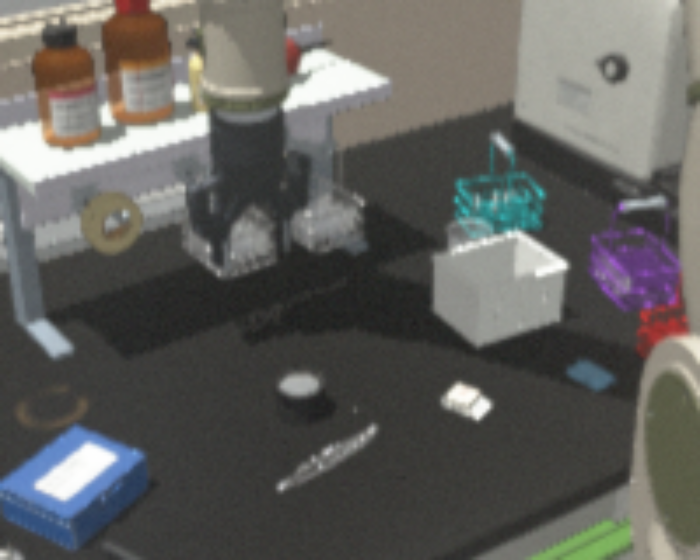

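The rack's bail is over the peg, about 7 mm short of the seat, with no contact. I'll nudge it forward a little while watching the force.

Call:
carry_out:
  deltas:
    - [-0.006,-0.01,0,0,0]
    - [-0.012,-0.01,0,0,0]
    - [-0.018,-0.01,0,0,0]
    - [-0.018,-0.01,0,0,0]

```text
clock: 23.4
position: [0.649, 0.0008, 0.1063]
ee_rot: [-0.025, 1.0, -0.0, -0.0]
ft_force: [-0.3, 0.1, -1.5]
grip_width: 0.749
grasp_force: 98.9
```

```bash
python3 - <<'E'
from h import *
plan([.6485,-.0007,.107],.048-np.pi)
E
```

```text
pos [0.649  0.0008 0.1063] yaw -3.092 delta [ 0.004 -0.01  -0.005] spin 0.003 t 23.4 F [-0.3  0.1 -1.5] grip 0.749 98.9 j7 1.27
```

Call:
carry_out:
  deltas:
    - [0,0,0.02,0,0]
    - [0,0,0.05,0,0]
    - [0,0,0.08,0,0]
    - [0,0,0.1,0,0]
    - [0,0,0.115,0,0]
    - [0,0,0.125,0,0]
    - [0,0,0.125,0,0]

```text
clock: 24.28
position: [0.6496, 0.0008, 0.0881]
ee_rot: [-0.025, 1.0, 0.0, 0.001]
ft_force: [3.9, -0.1, 1.8]
grip_width: 0.754
grasp_force: 98.7
```

Call:
carry_out:
  deltas:
    - [0,0,0.005,0,0]
    - [0,0,0.01,0,0]
    - [0,0,0.01,0,0]

```text
clock: 24.65
position: [0.6501, 0.0008, 0.0871]
ee_rot: [-0.025, 1.0, -0.0, 0.001]
ft_force: [5.5, 0.7, 5.5]
grip_width: 0.749
grasp_force: 98.9
```

Contact pushes the rack in and up, so the sleeve is on the back of the bend. I'll ease it in and down slightly.

Call:
carry_out:
  deltas:
    - [-0.005,0,0,0,0]
    - [-0.01,0,0,0,0]
    - [-0.01,0,0.005,0,0]
    - [-0.01,0,0.005,0,0]

```text
clock: 25.15
position: [0.6509, 0.0009, 0.0856]
ee_rot: [-0.025, 1.0, -0.0, 0.001]
ft_force: [4.6, 0.2, 4.6]
grip_width: 0.754
grasp_force: 99.1
```

```bash
python3 k.py [.6505,0,.086] k4; python3 - <<'E'
from h import *
p=camera('scene'); X=cloud(p).reshape(-1,3); x,y,z=X.T
m=(x>.67)&(x<.73)&(abs(y)<.05)&(z>.14)&(z<.2); print(np.round(X[m],4)[:40])
E
```

```text
pos [0.6509 0.0009 0.0856] yaw -3.092 delta [ 0.003 -0.006 -0.002] spin 0.003 t 25.15 F [4.6 0.2 4.6] grip 0.754 99.1 j7 1.26
wrist 0 
scene 13 [[0.6892, 0.0188, 0.1523], [0.6953, 0.0245, 0.1547], [0.6972, 0.0265, 0.1604], [0.6989, 0.027, 0.1636], [0.7012, 0.0353, 0.1651]]
top 0 
[[0.727  0.0027 0.1559]
 [0.7233 0.0049 0.1537]
 [0.6988 0.0258 0.1649]
 [0.6958 0.0232 0.1654]
 [0.6961 0.019  0.1641]
 [0.6996 0.0256 0.1605]
 [0.6929 0.0249 0.163 ]
 [0.6934 0.0206 0.1616]
 [0.6976 0.0309 0.1587]
 [0.7009 0.0252 0.1559]
 [0.6924 0.0254 0.1593]
 [0.6955 0.0363 0.157 ]
 [0.6997 0.0261 0.1525]
 [0.6958 0.024  0.1535]
 [0.6988 0.0349 0.1512]]
```

The bail is about 3 mm short of the seat at z≈0.160, and the peg carries the weight. I'll release gently and back out.

Call:
carry_out:
  deltas:
    - [0,0,0,0,0.52]
    - [0,0,0,0,0.55]
    - [0,0,0,0,0.6]
    - [0,0,0,0,0.7]
    - [0,0,0,0,0.8]
    - [0,0,0,0,0.9]
    - [0,0,0,0,0.9]
    - [0,0,0,0,0.9]
  force: 20

```text
clock: 26.35
position: [0.6505, 0.0008, 0.0853]
ee_rot: [-0.025, 1.0, -0.0, 0.0]
ft_force: [-0.1, 0.0, -0.2]
grip_width: 0.95
grasp_force: 0.0
```

```bash
python3 k.py [.5,0,.086] k5
```

```text
pos [0.6505 0.0008 0.0853] yaw -3.092 delta [ 1.002  0.044 -0.005] spin 0.003 t 26.35 F [-0.1  0.  -0.2] grip 0.95 0.0 j7 1.26
wrist 0 
scene 14 [[0.6923, 0.0082, 0.1542], [0.6968, 0.0232, 0.1558], [0.7007, 0.0249, 0.1572], [0.7029, 0.026, 0.1606], [0.7187, 0.0325, 0.1627]]
top 0
```

It's hanging free. I'll retreat straight back.

Call:
carry_out:
  deltas:
    - [0.03,0,0,0,0.9]
    - [0.08,0,0,0,0.9]
    - [0.15,0,0,0,0.9]
    - [0.25,0,0,0,0.9]
    - [0.4,0,0,0,0.9]
    - [0.55,0,0,0,0.9]
    - [0.75,0,0,0,0.9]
    - [0.9,0,0,0,0.9]
    - [0.9,0,-0.3,0,0.9]
    - [0.9,0,-0.6,0,0.9]
    - [0.9,0,-0.6,0,0.9]
    - [0.9,0,-0.6,0,0.9]
    - [0.9,0,-0.6,0,0.9]
    - [0.9,0,-0.6,0,0.9]

```text
clock: 28.25
position: [0.5151, -0.0058, 0.1745]
ee_rot: [-0.025, 1.0, 0.0, -0.001]
ft_force: [-0.6, 0.1, -0.2]
grip_width: 0.953
grasp_force: 0.0
```

```bash
python3 - <<'E'
from h import *
plan([.5,0,.1],.048-np.pi)
for i in range(2):
    p=camera('scene'); X=cloud(p).reshape(-1,3); x,y,z=X.T
    m=(x>.66)&(x<.73)&(abs(y)<.05)&(z>.14)&(z<.2); print(m.sum(),np.round(np.percentile(X[m],[2,25,50,75,98],axis=0),4).tolist())
    m=(x>.63)&(x<.76)&(abs(y)<.05)&(z>.04)&(z<.115); print(m.sum(),np.round(np.percentile(X[m],[1,50,99],axis=0),4).tolist())
save('end',p['img'][90:270,110:370],2.5)
E
```

```text
pos [ 0.5151 -0.0058  0.1745] yaw -3.092 delta [0.098 0.044 0.497] spin 0.004 t 28.25 F [-0.6  0.1 -0.2] grip 0.953 0.0 j7 1.39
54 [[0.6871, -0.0287, 0.1458], [0.6956, -0.0097, 0.1538], [0.6986, 0.0016, 0.1582], [0.7012, 0.0224, 0.1616], [0.7233, 0.036, 0.1663]]
343 [[0.6512, -0.0349, 0.0547], [0.6855, 0.0029, 0.0765], [0.7479, 0.0346, 0.1057]]
55 [[0.6864, -0.0278, 0.1461], [0.6955, -0.0082, 0.1542], [0.6973, 0.0027, 0.1586], [0.7008, 0.0212, 0.1619], [0.7241, 0.0343, 0.1668]]
347 [[0.6513, -0.0351, 0.0545], [0.6834, 0.0027, 0.0763], [0.7475, 0.0347, 0.1071]]
```

View pics/end.png

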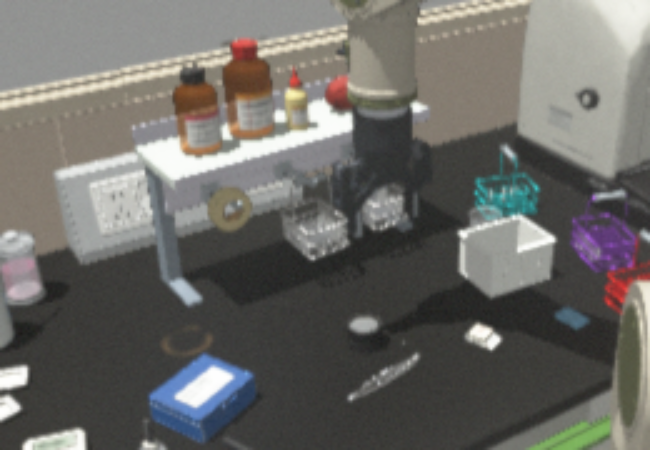

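The rack hangs upright on the middle peg at (315,230), with its bail at about (0.698, 0.002, 0.159). It is at rest, and the other rack still hangs at (385,205). Handing in.

```bash
python3 -c "
from workcell import ticket; print(ticket.hand_in())"
```

```text
the job is handed in; nothing more can be done
None
```

The rack was stood on the worktop and let go, then hung upright by its bail on the middle (empty) peg, about 4 mm in front of the seat (within tolerance) and at rest; the job was handed in at about 28 s, but no verdict came back.

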